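# Pin the drilling jig and hold its leaf shut

### The job

Get the drilling jig ready so that I can drill: fold its hinged metal leaf down over the wooden blank, take the pin with the plain round knob out of the pin block and push it fully home through the leaf's pin hole into the hole of the front rail below, until the knob sits on the leaf. A spring foot lifts the leaf as soon as it is let go, so finish while still pressing down on the pin or the leaf, with the leaf held flat shut: do not let go at the end. Leave the T-handled pin in the block and do not disturb the other things on the bench.

Things in the scene. Friction and masses are not known exactly. Their poses are not given: they have to be found in the camera images.
- jig: Drilling jig screwed to the bench: plywood base 190 x 150 x 18 mm, on it a wooden front rail and rear rail (110 mm long, tops 52 mm above the bench), the blank between them. Origin on the bench, 5 mm in front of the base's middle; x from front rail to hinge, y along the hinge axis, z up. Place and yaw (within 0.3 rad of the robot's x) vary. Its leaf: aluminium, 146 x 110 x 12 mm, 0.36 kg.
- leaf (a joint): Leaf angle, rad: 0 flat shut on the rails, 1.57 upright; starts at 1.25 to 1.5. Stiff hinge (0.14 N m): stays put when nearly upright, sinks by its weight below about 1.1. A spring foot (rubber, 22 mm across) under its middle meets the blank at about 0.08; let go, the leaf rests on it at 0.04 to 0.07. Pressing it to 0 from there takes about 7 N at the pin hole.
- leaf_hinge (a point): Middle of the hinge axis, in the plane of the leaf's underside: x = +80 mm, y = 0 in the jig's frame, 52 mm above the bench. Shut, the leaf reaches 150 mm from here towards the jig's front (-x).
- leaf_handle (a point): Middle of the leaf's steel bow handle: a 12 mm round bar, 80 mm long, parallel to the hinge axis, 42 mm beyond the leaf's free edge, 192 mm from the hinge axis and 6 mm above the plane of the leaf's underside; two legs of the same rod, 40 mm either side, join it to the leaf. Shut, it is 58 mm above the bench in front of the jig; upright, it is at the top.
- leaf_hole (a point): Centre of the pin hole at the leaf's upper (outer) face, 132 mm from the hinge axis, on the leaf's middle line. 14 mm across, straight through the 12 mm leaf. 57 to 60 mm nearer the hinge, two drill bushings (20 mm across, 5 mm proud) and the foot's stem (15 mm across, up to 24 mm proud) stand on the leaf.
- rail_hole (a point): Centre of the mouth of the hole in the front rail's top, 52 mm above the bench; 14 mm across, vertical, 34 mm deep. With the leaf shut, its pin hole lies exactly above.
- pin: The pin to use: steel shank 12 mm thick, 38 mm long, foot chamfered over 5 mm; above it a black cylindrical knob 26 mm across, 42 mm tall, its flat underside the shoulder. 80 mm overall, 50 to 90 g. Origin at the shank's tip, z up towards the knob. Starts upright in one hole of the pin block, knob on the block. Home in the shut jig, its tip is 26 mm below the rail hole's mouth.
- stop_pin: Another pin with the same shank but a T handle: steel hub 20 mm across, cross bar 70 mm long, 66 mm above the tip. Stands in the other hole of the pin block. Origin at the shank's tip. Leave it alone.
- pin_block: Pale wooden block 60 x 170 x 45 mm, fixed to the bench, long side along its own y. Two vertical 14 mm holes at y = +55 and -55 mm hold the two pins (which holds which varies); two drill bits stand up to 40 mm proud of its top, within 15 mm of its middle. Origin at the centre of its underside.
- blank: Beech blank 80 x 86 x 30 mm lying between the jig's rails, its top 48 mm above the bench. Loose, stays there. Origin at the centre of its underside, 8 mm from the jig's origin in the jig's +x and 18 mm above the bench.
- glue: White glue bottle, 56 mm across, 150 mm tall, standing at the back. Origin at the centre of its base. Leave it alone.
- square: Try square lying flat: dark wooden stock 100 x 18 x 16 mm along its x, thin steel blade 140 mm long along +y from one end of the stock. Origin at the centre of the stock's underside. Leave it alone.
- sander: Cork sanding block 65 x 110 x 35 mm. Origin at the centre of its underside. Leave it alone.
Mind the look-alikes: they are no part of the job. Of the things like the pin, leave any that is green; of the rest the smaller one is meant.

How it is judged:
On the way, in this order (a step that is already met when the one before it is completed fails the run):
1. the leaf is folded down onto the blank (value of joint leaf below 0.12 rad), for 0.2 s.
2. the pin is through the leaf and well into the rail's hole (value of joint leaf below 0.12 rad and z of pin in the frame of rail_hole below -0.012 m and horizontal distance between pin and rail_hole below 0.004 m), for 0.1 s.
At the end, for the whole second after the job is handed in: Ends with the robot still pressing: leaf flat shut (0.02 rad), knobbed pin through leaf and rail (3.5 mm from fully home, 4 mm off the hole's axis, upright to 0.12 rad), fingers pushing on pin or jig with over 2 N, blank within 10 mm and T-handled pin within 15 mm of their starts (value of joint leaf below 0.02 rad and z of pin in the frame of rail_hole below -0.0225 m and horizontal distance between pin and rail_hole below 0.004 m and angle between pin's own z axis and vertical below 0.12 rad and (contact force between the fingers and pin above 2 N or contact force between the fingers and jig above 2 N) and distance of blank from where it was at the start of the episode below 0.01 m and distance of stop_pin from where it was at the start of the episode below 0.015 m); the arm keeps its last pose, push and grip.
It fails at once if a bystander on the bench is pushed away (distance of any of glue, square, sander from where it was at the start of the episode above 0.03 m).
It fails at once if the T-handled pin is taken out of the block (distance of stop_pin from where it was at the start of the episode above 0.03 m).
It also fails if it takes over 54 s, if anything falls off the work surface, if the arm or the gripper's body presses on something with over 40 N, if the wrist force passes 120 N, or if a joint passes its speed limit or range.

### The arm

A 6-joint arm with a two-finger parallel gripper is mounted at the origin on the work surface. World frame = base frame: x ahead of the robot, y to its left, z up, the work surface at z = 0. Lengths are in m, angles in rad, forces in N, time in s.
With the tool pointing down it reaches from about 0.35 to 0.775 m from the base axis. Payload 5.5 kg.
Tool frame: the origin (TCP) lies between the finger pads; the fingertips stand 19 mm ahead of it and the grasp point (between the pads) is the TCP; z points along the fingers, y is the direction in which the jaws open and shut (so a half turn about z gives the same grasp; the last joint's range is limited). The gripper opens to 85 mm and grips with 20 to 120 N. Pads are 22 mm wide; open, the fingers measure 114 mm over their backs; the gripper's body (76 mm by 85 mm) begins 54 mm behind the grasp point. The pads swing forward as they close: fully open they stand 13 mm farther back than shut.
Start: joints at [-1.265, 0.313, 0.046, 1.304, 0, 1.431], TCP at [0.248, -0.519, 0.25] pointing down, gripper open.
Joint ranges: [-2.76, 2.76], [-0.86, 1.69], [-1.03, 1.26], [-2.2, 2.34], [-1.47, 1.5], [-3.14, 3.14]. Speed limits (rad/s): [2.57, 2.57, 3.14, 3.14, 3.14, 3.14].

### API

Orientations are given as a unit quaternion [w, x, y, z].
In Python, from workcell import get_state, cams, workorder gives the robot as it stands.
- The arm moves only by the tool play_rows, never from a script. Its argument "series" is text: rows parted by semicolons, each of 7 numbers parted by spaces: the opening in per cent of the stroke, from 0 (shut) to 100 (fully open), then the shift along the tool's x, y, z in cm, then the turn, a rotation vector about the tool's x, y, z in degrees. A call has 1 to 12 rows; each row shifts and turns the commanded pose from where the row before left it, along the tool's axes as they then stand; what a row does not reach is not made up. A row lasts 1/8 s, in which the tool goes at most 62.5 mm and 10.7 degrees, less where a joint would pass 70% of its speed; a pose out of reach is approached as far as the arm can. A call with a gripper value outside its range is refused whole. The fingers move at their own pace and stop on an object; "newtons" is the grip in N (left out, the last holds). Time passes only in rows, so rows that do not move let the fingers close. It gives the time, the measured TCP pose, the force and the opening at its end, in the units of the state.
- get_state(): the state, without advancing time (a new reading comes with each control period).
- cams.read_camera(name): name is "side" or "top" or "wrist"; returns the picture (384x512x3 uint8, red, green, blue); there is no depth.
- cams.get_calibration(name): a dict with "fx", "fy", "cx", "cy" (pixels), "rvec" (rotation vector, rad) and "tvec" (3), from world to camera coordinates, as OpenCV has them. Camera axes: x right, y down, z forward; pixel columns grow to the right and rows downward; lengths in m; the calibration is good to about 2 mm. A picture is of the moment at which its call begins: read the wrist's pose just before it. get_calibration takes no time and is no camera call; for the wrist camera it gives the pose at the moment of the call.
- workorder.hand_in(): hands the job in, once; it reports no verdict.
The state is a dict: "clock": time; "joint_pos": joint angles; "qvel": joint speeds; "tau": joint torques, N m; "tcp_pos": TCP position; "orientation": TCP orientation; "wrist_force": force on the tool from outside, world axes, zero at the start; "ft_torque": the same for the moment, N m; "finger_gap": finger opening in m.
Only numpy, scipy, OpenCV 4.12 (cv2) and the standard library are available. Lean on these libraries where they do the work, as an engineer would, in place of code of your own. Each camera call takes 0.05 s, during which the arm holds its last target.

## Working session

There is one attempt and no reset: what is moved stays moved. The work goes in short steps, Python scripts to look and compute and a tool call to move; the robot and the scene stay as the last step left them, time stands still between calls to the robot, and variables do not carry over. Pictures are saved under pics/ and viewed, and the job is handed in when it is done.

Besides the shell and the picture viewer there is one more tool, called after "Request:" by a JSON object that holds its "api" and its "payload", one argument or row to a line. play_rows: Moves the arm, as the interface text tells. Its arguments: {"type":"object","properties":{"series":{"type":"string"},"newtons":{"type":"number"}},"required":["series"]}

```bash
mkdir -p pics; ls
python3 - <<'E'
from workcell import get_state, cams
import cv2
print(get_state())
for n in ["side","top","wrist"]:
    c=cams.get_calibration(n); print(n,c)
    cv2.imwrite(f"pics/{n}0.png",cams.read_camera(n)[:,:,::-1])
E
```

```text
pics
{'clock': 0.0, 'joint_pos': array([-1.26462135e+00,  3.14010573e-01,  4.49811409e-02,  1.30359287e+00,
       -1.82545760e-06,  1.43119895e+00]), 'qvel': array([-0.00010066, -0.00071834,  0.00071749,  0.00184359, -0.00031842,
       -0.00021842]), 'tau': array([ 2.18569367e-04, -4.80624139e+01,  2.98536587e+01,  1.92328321e-02,
       -2.86136162e-05, -7.72380730e-06]), 'tcp_pos': array([ 0.24776242, -0.51835848,  0.24940393]), 'orientation': array([-9.09749160e-04,  9.75263129e-01,  2.21045233e-01, -7.68635172e-05]), 'wrist_force': array([ 0.11670201,  0.23824545, -0.0454165 ]), 'ft_torque': array([-0.00495604,  0.01067039,  0.00481972]), 'finger_gap': 0.08539715841805463}
side {'fx': 352.3326589596059, 'fy': 352.3326589596059, 'cx': 258.23815603421326, 'cy': 193.267825576672, 'rvec': array([ 2.30882729, -0.55482372,  0.25446772]), 'tvec': array([-0.59852714,  0.19675943,  0.76869048])}
top {'fx': 399.76269748521634, 'fy': 399.76269748521634, 'cx': 259.49502553406614, 'cy': 195.63555885366102, 'rvec': array([ 2.22461051, -1.98432809,  0.19574017]), 'tvec': array([-0.13227105,  0.61052463,  0.87914762])}
wrist {'fx': 316.4842960570984, 'fy': 316.4842960570984, 'cx': 256.01708846462384, 'cy': 187.63709608722132, 'rvec': array([-2.4318162 ,  1.53046134,  0.23690198]), 'tvec': array([-0.57459557, -0.03905214,  0.37805645])}
```

View pics/side0.png

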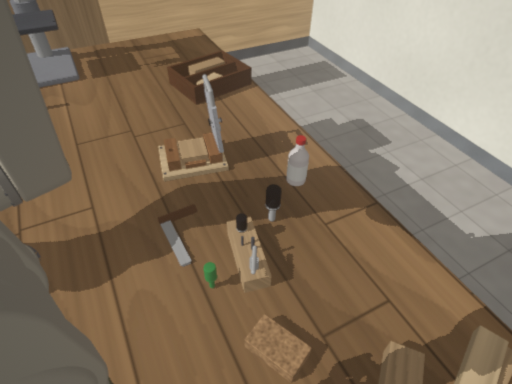

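View pics/top0.png

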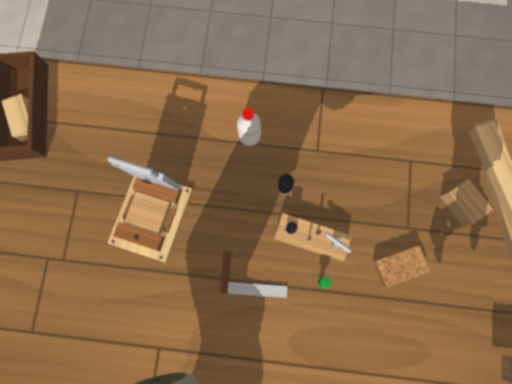

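View pics/wrist0.png

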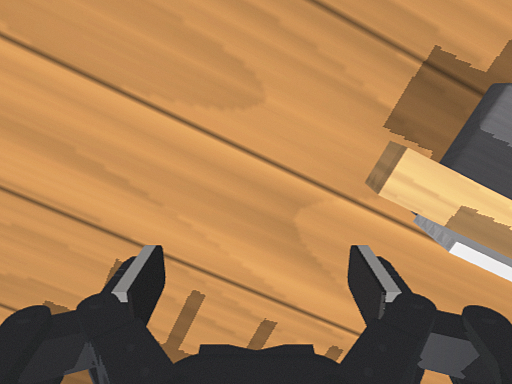

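The top view shows the jig at about (150,215) with its leaf near-upright at (145,172). The block is at (313,237), with the knobbed pin at (291,228) and the T pin at (338,243). The look-alikes are a large black one at (286,183) and a green one at (324,283). I'll enlarge these areas next.

```bash
cat > h.py <<'E'
import numpy as np, cv2
from workcell import get_state, cams
def proj(n,P,c=None):
    c=c or cams.get_calibration(n)
    K=np.array([[c['fx'],0,c['cx']],[0,c['fy'],c['cy']],[0,0,1]])
    return cv2.projectPoints(np.atleast_2d(np.array(P,float)),c['rvec'],c['tvec'],K,None)[0][:,0]
def ray(n,uv,c=None):
    c=c or cams.get_calibration(n)
    R=cv2.Rodrigues(c['rvec'])[0]; o=-R.T@c['tvec']
    d=R.T@np.array([(uv[0]-c['cx'])/c['fx'],(uv[1]-c['cy'])/c['fy'],1]); return o,d
def onz(n,uv,z,c=None):
    o,d=ray(n,uv,c); return o+d*(z-o[2])/d[2]
def crop(src,dst,x,y,w,h,s):
    im=cv2.imread(src)[y:y+h,x:x+w]; im=cv2.resize(im,None,fx=s,fy=s,interpolation=cv2.INTER_CUBIC)
    for i in range(0,w,10): cv2.putText(im,str(x+i),(i*s,8),0,.3,(255,255,255),1) if i%20==0 else 0; cv2.line(im,(i*s,10),(i*s,14),(255,255,255),1)
    for i in range(0,h,10): cv2.putText(im,str(y+i),(0,i*s+4),0,.3,(255,255,255),1) 
    cv2.imwrite(dst,im)
E
python3 - <<'E'
from h import *
crop('pics/top0.png','pics/t1.png',95,145,110,125,4+0)
crop('pics/top0.png','pics/t2.png',270,200,90,70,8)
crop('pics/side0.png','pics/s1.png',145,65,110,120,5)
crop('pics/side0.png','pics/s2.png',200,180,90,115,5)
E
```

```text
(no output)
```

View pics/t1.png

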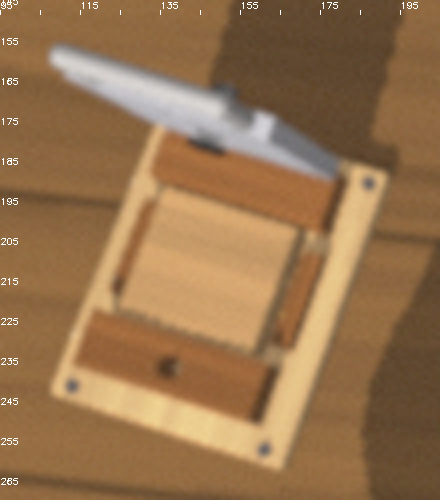

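View pics/t2.png

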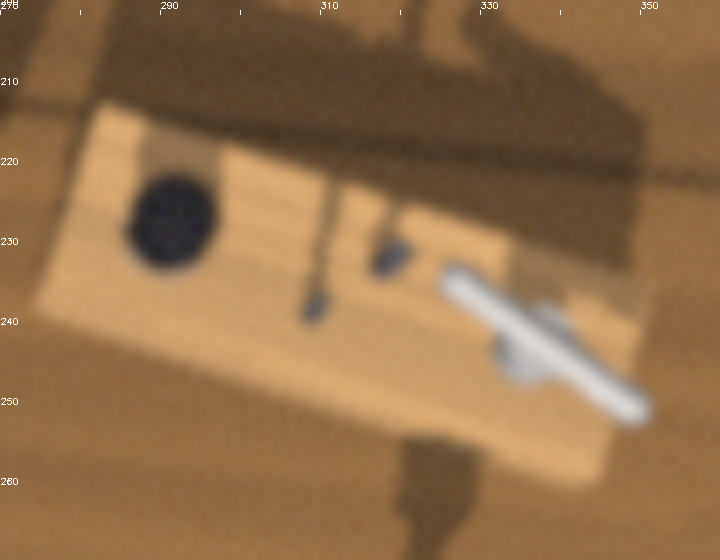

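View pics/s1.png

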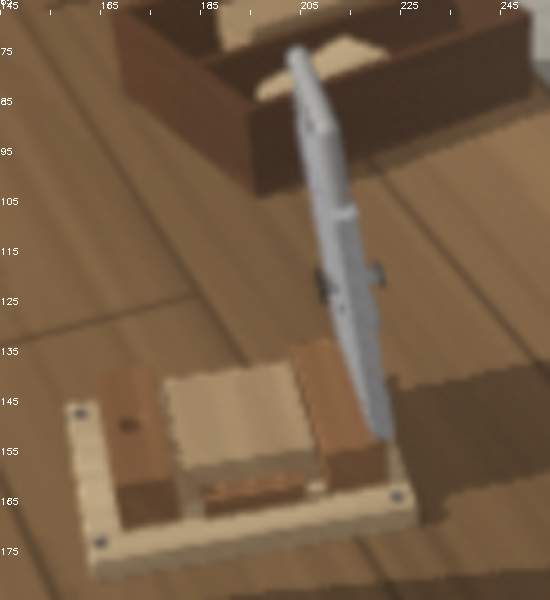

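View pics/s2.png

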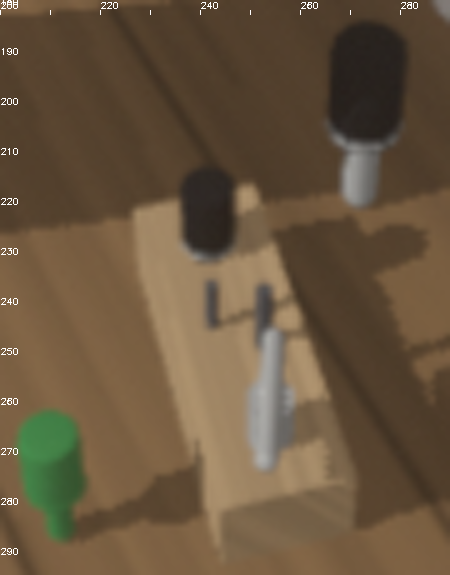

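Run:
```python
from h import *
def tri(a,b):
    o1,d1=ray('top',a);o2,d2=ray('side',b)
    s=np.linalg.lstsq(np.c_[d1,-d2],o2-o1,rcond=None)[0]
    p,q=o1+s[0]*d1,o2+s[1]*d2
    return (p+q)/2,np.linalg.norm(p-q)
print('cam',ray('top',(0,0))[0],ray('side',(0,0))[0])
print('rail',onz('top',(137,236.7),.052),onz('side',(170.6,149.8),.052),tri((137,236.7),(170.6,149.8)))
RR=onz('top',(191.5,188.8),.018);FL=onz('top',(107.5,243.2),.018);FR=onz('top',(165.5,262.5),.018)
print(RR,FL,FR, np.linalg.norm(RR-FR),np.linalg.norm(FL-FR))
v=RR-FR;print('yaw',np.arctan2(v[1],v[0])); v=FL-FR;print(np.arctan2(-v[0],v[1]))
print('mid',(RR+FL)/2)
print('pin top',onz('top',(291.5,227.7),.087), 'side', onz('side',(241.5,215),.087))
B=[(102,104),(640,305),(595,488),(38,312)]
C=[onz('top',(270+x/8,200+y/8),.045) for x,y in B]; print(C); c=np.mean(C,0);print(c)
for i in range(4): d=C[(i+1)%4]-C[i]; print(np.linalg.norm(d),np.arctan2(d[1],d[0]))
print('tbar',onz('top',(270+455/8,200+278/8),.066+.007),onz('top',(270+635/8,200+410/8),.073))
print('bits',[onz('top',(270+x/8,200+y/8),.075) for x,y in [(315,305),(392,255)]])
print('big',tri((286,183),(274,192)),'green',tri((324.5,283),(209,270)))
print('glue',onz('top',(249,130),.1))
print('sq',[onz('top',p,.016) for p in [(227,252),(225,291),(287,292)]])
# leaf top
print('handle ends tri', tri((109,158),(204,75)))
```

```text
cam [ 0.4344056  -0.08809771  0.98319228] [ 0.33387097 -0.62650001  0.69560189]
rail [0.49406658 0.21103468 0.052     ] [0.49321626 0.20603205 0.052     ] (array([0.49444044, 0.21267339, 0.04687227]), np.float64(9.224158153147242e-05))
[0.6285615  0.10852302 0.018     ] [0.47268721 0.28996445 0.018     ] [0.44329451 0.14349862 0.018     ] 0.18853952327094656 0.14938597805303805
yaw -0.1865889053888262
-0.19804886964308505
mid [0.55062435 0.19924373 0.018     ]
pin top [ 0.55143401 -0.14263738  0.087     ] side [ 0.55622166 -0.14118305  0.087     ]
[array([ 0.58943784, -0.12111827,  0.045     ]), array([ 0.54808614, -0.28366976,  0.045     ]), array([ 0.49376039, -0.27440445,  0.045     ]), array([ 0.52599222, -0.10883007,  0.045     ])]
[ 0.53931915 -0.19700564  0.045     ]
0.16772880634549683 -1.8199037734352244
0.05511019365883815 2.972666917511464
0.16868243877945768 1.378534045959288
0.06462465484354502 -0.19131205284104294
tbar [ 0.54637279 -0.22505599  0.073     ] [ 0.51497608 -0.27848049  0.073     ]
bits [array([ 0.53397355, -0.18596939,  0.075     ]), array([ 0.55061776, -0.20644142,  0.075     ])]
big (array([ 0.65120149, -0.11989604,  0.09967852]), np.float64(0.002890636137589371)) green (array([ 0.43892443, -0.22975654,  0.06491039]), np.float64(0.0003075670940182818))
glue [ 0.76640626 -0.02080305  0.1       ]
sq [array([0.48477541, 0.00110199, 0.016     ]), array([ 0.39386065, -0.00611335,  0.016     ]), array([ 0.40829466, -0.15138402,  0.016     ])]
handle ends tri (array([0.62486632, 0.22978989, 0.24403292]), np.float64(0.0008266030906014003))
```

Run:
```python
from h import *
yaw=-.192; H=np.array([.6243,.1849,.052]); ex=np.array([np.cos(yaw),np.sin(yaw),0]);ey=np.array([-ex[1],ex[0],0]);ez=np.array([0,0,1])
def lp(th,r,y,h): return H-ex*(r*np.cos(th)-h*np.sin(th))+ey*y+ez*(r*np.sin(th)+h*np.cos(th))
for th in (1.25,1.3,1.35,1.4,1.45,1.5):
    P=[lp(th,192,0,6)]
    P=[lp(th,.198,.04,.006),lp(th,.198,-.04,.006),lp(th,.15,-.055,0),lp(th,.15,.055,0),lp(th,0,-.055,0)]
    print(th,lp(th,.192,0,.006).round(4));print(proj('top',P).round(1).tolist());print(proj('side',P).round(1).tolist())
crop('pics/side0.png','pics/s3.png',190,65,50,100,8)
crop('pics/top0.png','pics/t3.png',100,148,90,50,8)
```

```text
1.25 [0.5705 0.1954 0.2361]
[[101.9, 182.6], [141.0, 194.9], [156.6, 197.5], [105.9, 181.5], [178.9, 190.7]]
[[186.3, 78.6], [191.0, 93.5], [197.7, 112.6], [191.1, 91.6], [219.0, 152.9]]
1.3 [0.5796 0.1936 0.2386]
[[103.2, 177.6], [142.4, 189.9], [157.5, 193.9], [106.8, 178.0], [178.9, 190.7]]
[[189.8, 77.3], [194.7, 92.1], [200.4, 111.4], [193.6, 90.6], [219.0, 152.9]]
1.35 [0.5888 0.1918 0.2407]
[[104.7, 172.6], [143.9, 184.9], [158.6, 190.4], [107.8, 174.5], [178.9, 190.7]]
[[193.4, 76.1], [198.5, 90.8], [203.1, 110.4], [196.1, 89.7], [219.0, 152.9]]
1.4 [0.5981 0.19   0.2422]
[[106.3, 167.7], [145.5, 179.9], [159.7, 186.8], [108.9, 170.9], [178.9, 190.7]]
[[196.9, 75.1], [202.3, 89.7], [205.9, 109.5], [198.7, 88.9], [219.0, 152.9]]
1.45 [0.6074 0.1882 0.2433]
[[108.0, 162.8], [147.2, 175.0], [160.8, 183.3], [110.1, 167.4], [178.9, 190.7]]
[[200.6, 74.3], [206.1, 88.8], [208.7, 108.8], [201.3, 88.2], [219.0, 152.9]]
1.5 [0.6168 0.1863 0.2439]
[[109.8, 157.9], [148.9, 170.1], [162.0, 179.7], [111.3, 163.9], [178.9, 190.7]]
[[204.2, 73.6], [210.0, 88.1], [211.5, 108.1], [203.9, 87.6], [219.0, 152.9]]
```

View pics/s3.png

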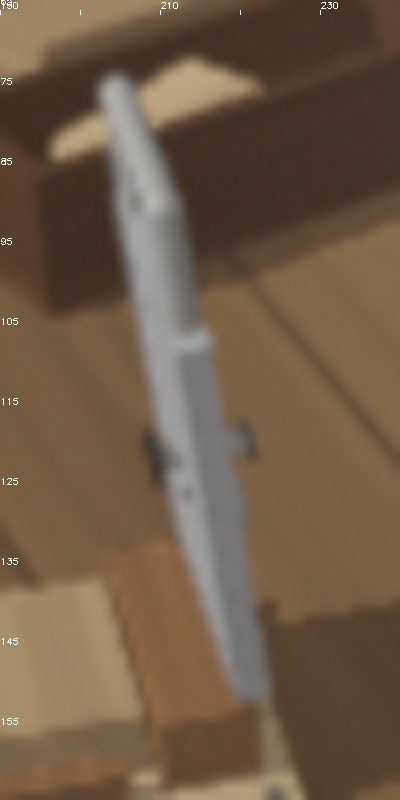

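View pics/t3.png

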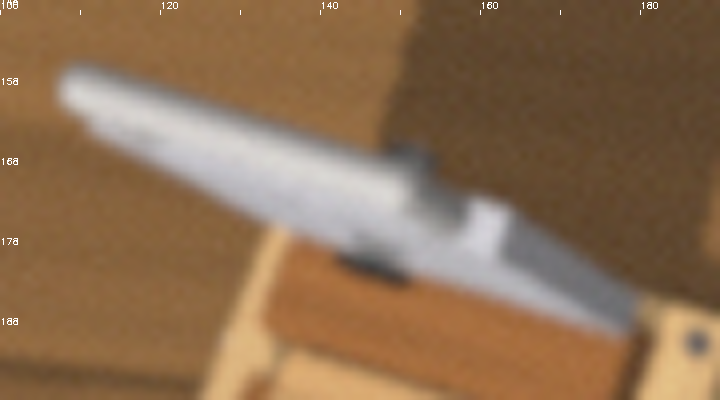

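Request:
{"api": "play_rows", "payload": {
  "series": "60 0 0 -1.5 0 0 -10.7;60 0 0 -1.5 0 0 -10.7;60 0 0 -1.5 0 0 -10.7;60 0 0 -1.5 0 0 -10.7;60 0 0 -1.5 0 0 -10.6;60 0 0 0 0 0 0"
}}

```text
clock: 0.9
tcp_pos: [0.2481, -0.5193, 0.3261]
orientation: [0.001, 0.773, 0.635, -0.0]
wrist_force: [-0.3, -0.9, -0.2]
finger_gap: 0.0514
```

```bash
cat >> h.py <<'E'
from scipy.spatial.transform import Rotation as Ro
def rel(target,yaw=-.192):
    s=get_state(); q=s['orientation']; R=Ro.from_quat([q[1],q[2],q[3],q[0]])
    M=R.as_matrix()
    print('t',round(s['clock'],2),'tcp',s['tcp_pos'].round(4),'gap',round(s['finger_gap'],4),'F',s['wrist_force'].round(1),'q',s['joint_pos'].round(2))
    y=np.array([np.cos(yaw),np.sin(yaw),0]);z=np.array([0,0,-1.]);G=np.c_[np.cross(y,z),y,z]
    print('turn deg',(Ro.from_matrix(M.T@G).as_rotvec(degrees=True)).round(2),'shift cm',((M.T@(np.array(target)-s['tcp_pos']))*100).round(2))
E
python3 -c "
from h import *
rel([.615,.187,.32])"
```

```text
t 0.9 tcp [ 0.2481 -0.5193  0.3261] gap 0.0514 F [-0.3 -0.9 -0.2] q [-1.26  0.31  0.22  1.48  0.    0.5 ]
turn deg [ 0.05  0.1  -0.17] shift cm [76.4  22.31  0.51]
```

Request:
{"api": "play_rows", "payload": {
  "series": "60 3 1 0 0 0 0;60 5.6 1.6 0 0 0 0;60 5.6 1.6 0 0 0 0;60 5.6 1.6 0 0 0 0;60 5.6 1.6 0 0 0 0;60 5.6 1.6 0 0 0 0;60 5.6 1.6 0 0 0 0;60 5.6 1.6 0 0 0 0;60 5.6 1.6 0 0 0 0;60 5.6 1.6 0 0 0 0;60 5.6 1.6 0 0 0 0;60 5.6 1.6 0 0 0 0"
}}

```text
clock: 2.4
tcp_pos: [0.5547, 0.0814, 0.3243]
orientation: [-0.0, 0.773, 0.634, -0.0]
wrist_force: [0.5, -0.8, -0.5]
finger_gap: 0.0513
```

Request:
{"api": "play_rows", "payload": {
  "series": "60 5.6 1.6 0 0 0 0;60 4 1.6 0 0 0 0;60 2.2 0.5 0 0 0 0;60 0 0 0 0 0 0;60 0 0 0 0 0 0"
}}

```text
clock: 3.02
tcp_pos: [0.6129, 0.1877, 0.3246]
orientation: [-0.0, 0.773, 0.635, -0.001]
wrist_force: [-0.5, 0.4, 0.6]
finger_gap: 0.051
```

```bash
python3 -c "
from h import *
rel([.615,.187,.246])
cv2.imwrite('pics/w1.png',cams.read_camera('wrist')[:,:,::-1])
cv2.imwrite('pics/s4.png',cams.read_camera('side')[:,:,::-1])
crop('pics/s4.png','pics/s5.png',150,30,120,140,4)"
```

```text
t 3.02 tcp [0.6129 0.1877 0.3246] gap 0.051 F [-0.5  0.4  0.6] q [ 0.17  0.45  0.43  1.55 -0.    1.94]
turn deg [-0.07  0.05 -0.16] shift cm [-0.02  0.23  7.85]
```

View pics/w1.png

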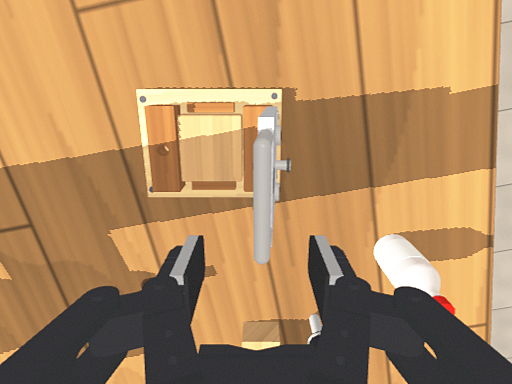

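View pics/s5.png

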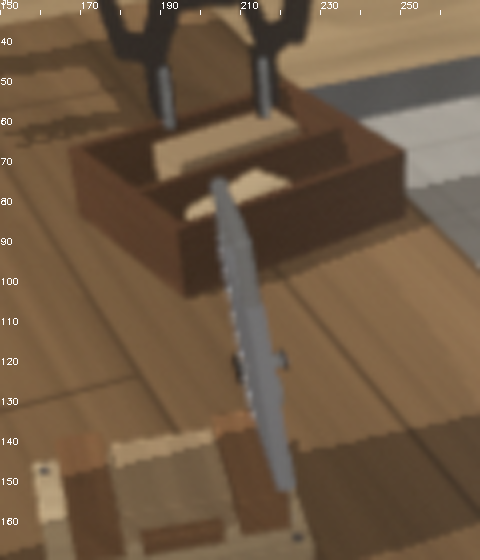

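```bash
python3 -c "
from h import *
yaw=-.192;ey=np.array([-np.sin(yaw),np.cos(yaw),0]);P=np.array([.615,.187,.244])
print(proj('wrist',[P,P+.04*ey,P-.04*ey,[.4944,.2103,.052],[.552,-.142,.087]]))
for uv in [(264,140),(262,258)]: print(onz('wrist',uv,.25))
print(onz('wrist',(165,149),.052))
"
```

```text
[[258.30706061 205.08942347]
 [258.34084174 147.37579567]
 [258.27684395 256.71330764]
 [160.12355064 151.4420572 ]
 [258.02968259 379.24807756]]
[0.6271557  0.23123814 0.25      ]
[0.61036301 0.14962602 0.25      ]
[0.50132244 0.21212301 0.052     ]
```

Request:
{"api": "play_rows", "payload": {
  "series": "60 0 0.5 3 0 0 0;60 0 0 3 0 0 0;60 0 0 1.8 0 0 0;28 0 0 0 0 0 0;28 0 0 0 0 0 0;28 0 0 0 0 0 0",
  "newtons": 20
}}

```text
clock: 3.88
tcp_pos: [0.6188, 0.1871, 0.2488]
orientation: [0.001, 0.772, 0.635, 0.001]
wrist_force: [0.1, 0.2, 0.2]
finger_gap: 0.0237
```

```bash
python3 -c "
from h import *
rel([.615,.187,.246])
cv2.imwrite('pics/w2.png',cams.read_camera('wrist')[:,:,::-1])
cv2.imwrite('pics/s6.png',cams.read_camera('side')[:,:,::-1])
crop('pics/s6.png','pics/s7.png',150,30,120,140,4)"
```

```text
t 3.88 tcp [0.6188 0.1871 0.2488] gap 0.0237 F [0.1 0.2 0.2] q [ 0.17  0.46  0.25  1.36 -0.    1.93]
turn deg [ 0.13 -0.04 -0.09] shift cm [-0.08 -0.37  0.28]
```

View pics/w2.png

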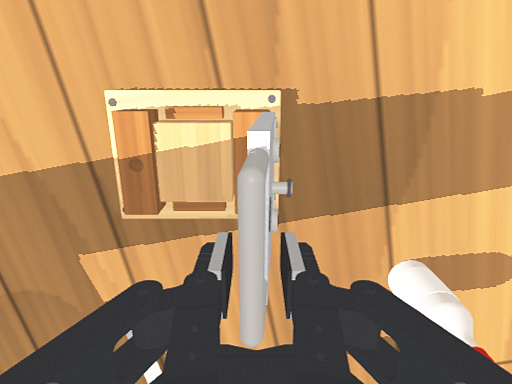

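View pics/s7.png

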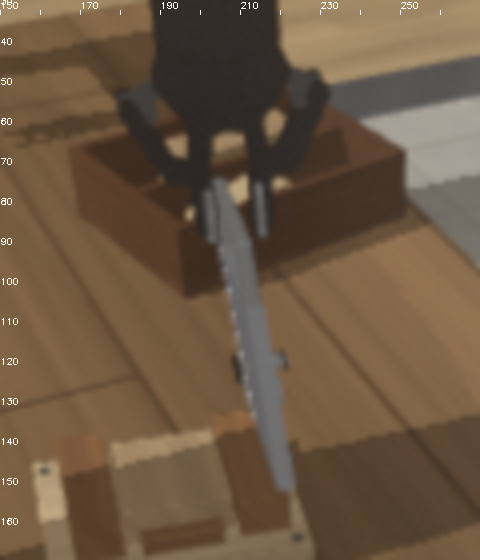

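Request:
{"api": "play_rows", "payload": {
  "series": "28 0 -2 0.2 0 0 0;28 0 -2 0.4 0 0 0;28 0 -1.8 0.6 0 0 0;28 0 -1.8 0.7 0 0 0;28 0 -1.7 0.9 0 0 0;28 0 -1.6 1.1 0 0 0;28 0 -1.4 1.3 0 0 0;28 0 -1.4 1.3 0 0 0;28 0 0 0 0 0 0"
}}

```text
clock: 5.1
tcp_pos: [0.4815, 0.2136, 0.1816]
orientation: [-0.001, 0.772, 0.636, -0.002]
wrist_force: [-5.5, -0.4, 2.0]
finger_gap: 0.0241
```

```bash
python3 -c "
from h import *
rel([.615,.187,.246])
cv2.imwrite('pics/w3.png',cams.read_camera('wrist')[:,:,::-1])
cv2.imwrite('pics/s8.png',cams.read_camera('side')[:,:,::-1])
crop('pics/s8.png','pics/s9.png',110,50,150,140,4)"
```

```text
t 5.1 tcp [0.4815 0.2136 0.1816] gap 0.0241 F [-5.5 -0.4  2. ] q [ 0.26  0.25 -0.2   1.12  0.    2.03]
turn deg [-0.21  0.07  0.  ] shift cm [-0.07 13.59 -6.49]
```

View pics/s9.png

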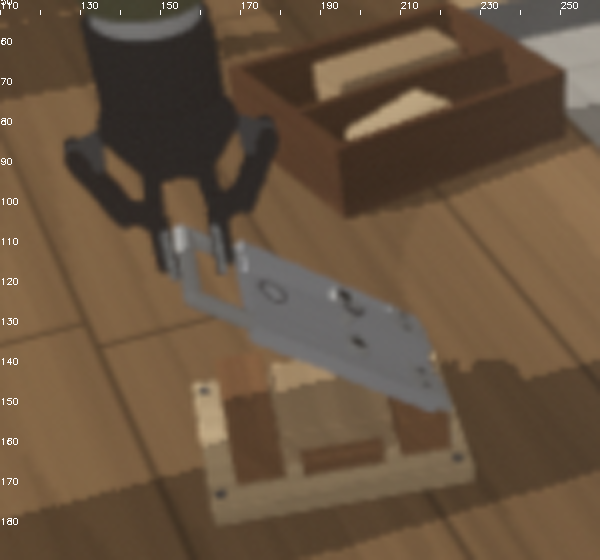

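Request:
{"api": "play_rows", "payload": {
  "series": "28 0 -1.1 1.4 0 0 0;28 0 -1.0 1.5 0 0 0;28 0 -0.8 1.6 0 0 0;28 0 -0.6 1.7 0 0 0;28 0 -0.6 1.8 0 0 0;28 0 -0.3 1.8 0 0 0;28 0 0 1.2 0 0 0;28 0 0 0 0 0 0;28 0 0 0 0 0 0"
}}

```text
clock: 6.32
tcp_pos: [0.4416, 0.2221, 0.073]
orientation: [0.0, 0.772, 0.636, 0.001]
wrist_force: [0.1, 0.4, 0.4]
finger_gap: 0.024
```

```bash
python3 -c "
from h import *
rel([.615,.187,.246])
cv2.imwrite('pics/w4.png',cams.read_camera('wrist')[:,:,::-1])
cv2.imwrite('pics/s10.png',cams.read_camera('side')[:,:,::-1])
crop('pics/s10.png','pics/s11.png',110,50,150,140,4)"
```

```text
t 6.33 tcp [0.4416 0.2221 0.073 ] gap 0.024 F [0.1 0.4 0.4] q [ 0.3   0.29 -0.45  0.83 -0.    2.07]
turn deg [ 0.08 -0.03 -0.07] shift cm [ -0.1   17.71 -17.28]
```

View pics/s11.png

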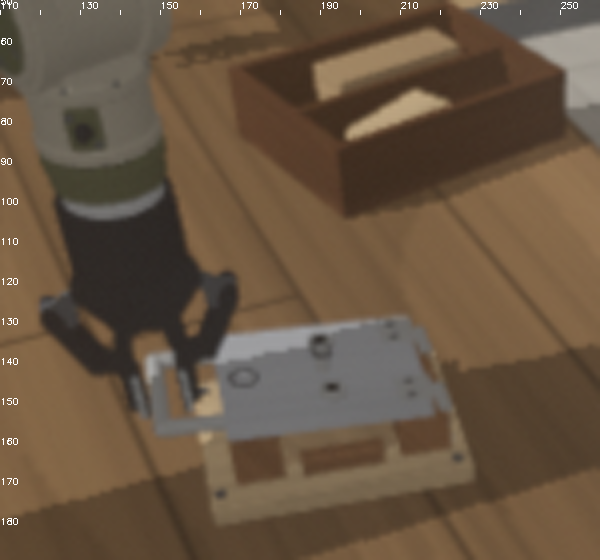

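View pics/w4.png

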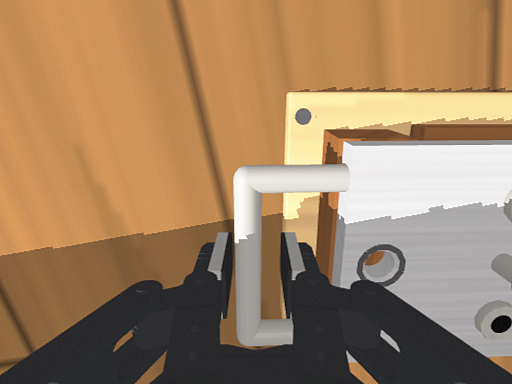

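Request:
{"api": "play_rows", "payload": {
  "series": "40 0 0 -3 0 0 0;40 0 0 -5 0 0 0;60 0 0 -5 0 0 0;60 -2 2 -4 0 0 0;60 -4 2 0 0 0 0;60 -2 1 0 0 0 0;60 0 0 0 0 0 0;60 0 0 0 0 0 0"
}}

```text
clock: 7.42
tcp_pos: [0.4742, 0.1342, 0.2425]
orientation: [-0.0, 0.772, 0.636, 0.0]
wrist_force: [-0.3, 0.7, -0.7]
finger_gap: 0.0511
```

```bash
python3 -c "
from h import *
c=cams.get_calibration('wrist')
cv2.imwrite('pics/w5.png',cams.read_camera('wrist')[:,:,::-1])
rel([.552,-.142,.2])
print(ray('wrist',(0,0))[0])
print(proj('wrist',[[.4944,.2103,.07]]))
cv2.imwrite('pics/t5.png',cams.read_camera('top')[:,:,::-1])
crop('pics/t5.png','pics/t6.png',95,165,110,105,7)
cv2.imwrite('pics/s12.png',cams.read_camera('side')[:,:,::-1])
crop('pics/s12.png','pics/s13.png',140,100,90,90,6)
"
```

```text
t 7.47 tcp [0.4741 0.1344 0.2424] gap 0.0512 F [0.3 0.4 0.6] q [ 0.11  0.16 -0.18  1.24  0.    1.88]
turn deg [ 0.   -0.01 -0.02] shift cm [-25.64  12.93   4.24]
[0.48910927 0.2104123  0.36480927]
[[261.64153714  86.22340046]]
```

View pics/w5.png

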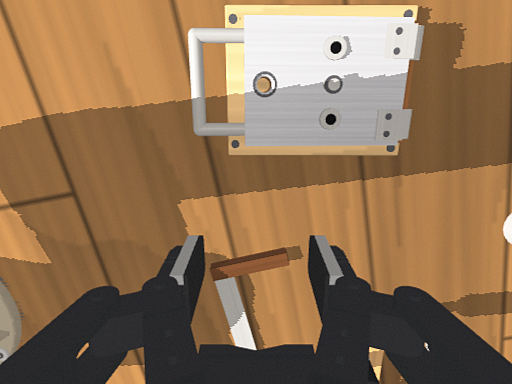

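View pics/t6.png

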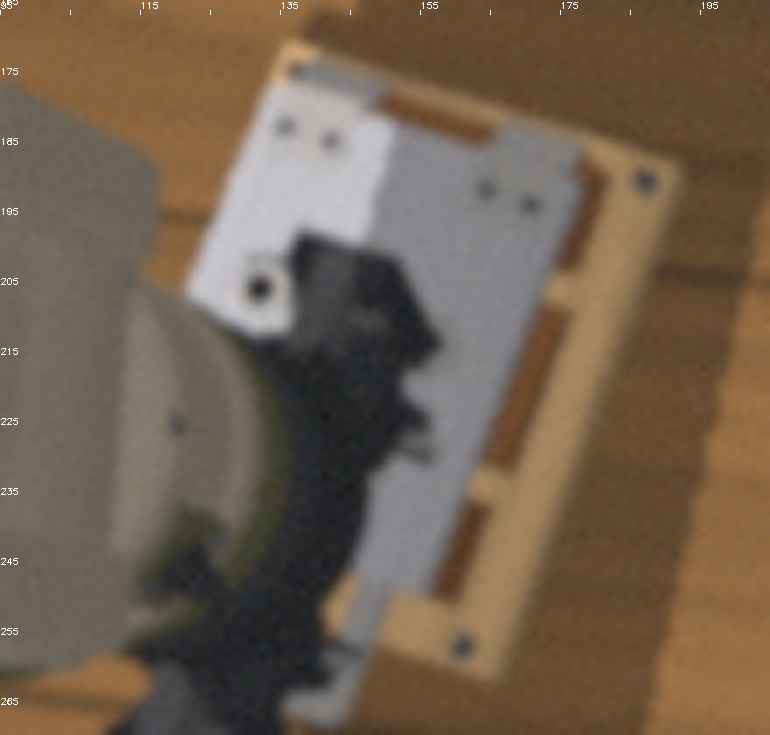

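View pics/s13.png

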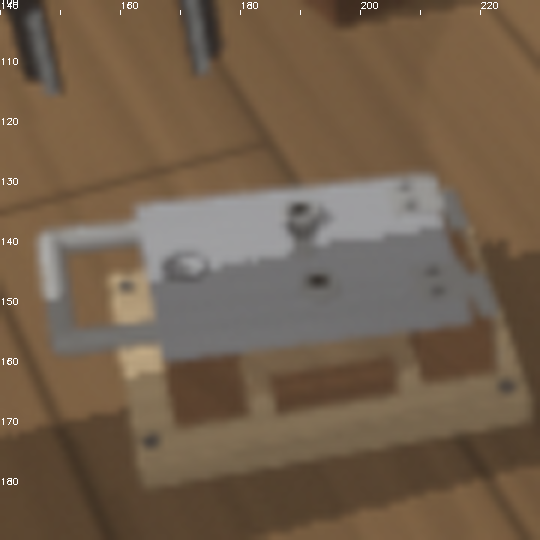

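Request:
{"api": "play_rows", "payload": {
  "series": "60 -3 1.2 0 0 0 0;60 -5.5 2 0 0 0 0;60 -5.5 2 0 0 0 0;60 -5.5 2 0 0 0 0;60 -5.5 2 1 0 0 0;60 -5 2 1 0 0 0;60 -3.4 1.7 1 0 0 0;60 0 0 1 0 0 0;60 0 0 0 0 0 0;60 0 0 0 0 0 0"
}}

```text
clock: 8.82
tcp_pos: [0.5369, -0.2173, 0.2027]
orientation: [-0.0, 0.771, 0.636, 0.0]
wrist_force: [-0.4, 0.1, -0.6]
finger_gap: 0.0512
```

```bash
python3 -c "
from h import *
print('hole w5 (old)')
cv2.imwrite('pics/w6.png',cams.read_camera('wrist')[:,:,::-1])
rel([.552,-.142,.068])
print(ray('wrist',(0,0))[0])
print(proj('wrist',[[.552,-.142,.087]]))
crop('pics/w6.png','pics/w7.png',190,30,130,130,5)
crop('pics/w5.png','pics/w8.png',230,50,70,70,8)
"
```

```text
hole w5 (old)
t 8.88 tcp [ 0.5371 -0.2174  0.203 ] gap 0.0513 F [-0.3 -0.1 -0. ] q [-0.52  0.34 -0.04  1.2   0.    1.24]
turn deg [0.03 0.01 0.05] shift cm [ 7.69  0.03 13.49]
[ 0.55190832 -0.14134221  0.32533086]
[[255.875215    88.06897056]]
```

View pics/w6.png

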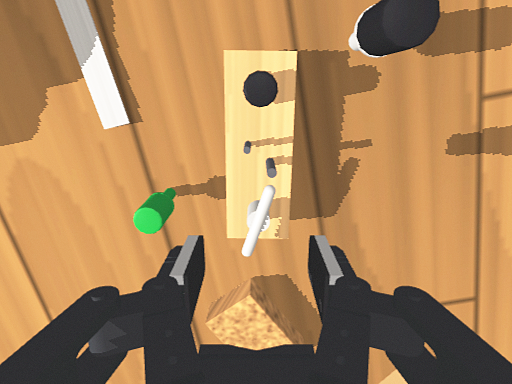

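View pics/w7.png

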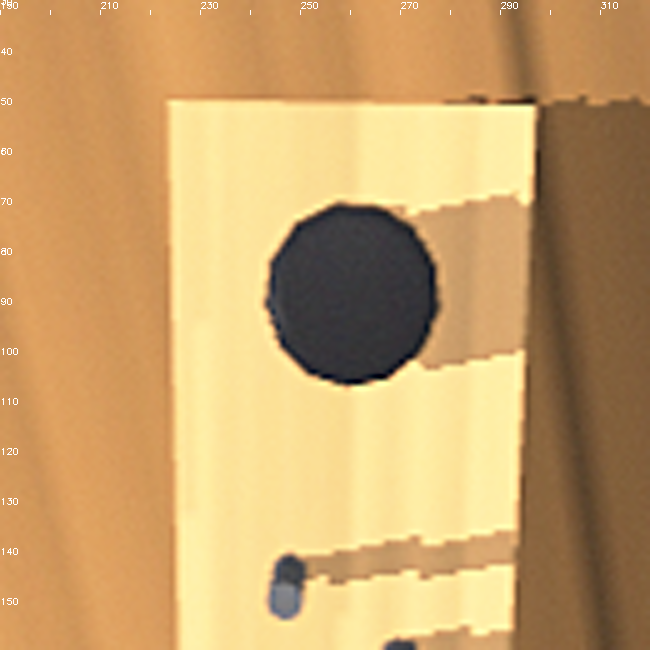

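View pics/w8.png

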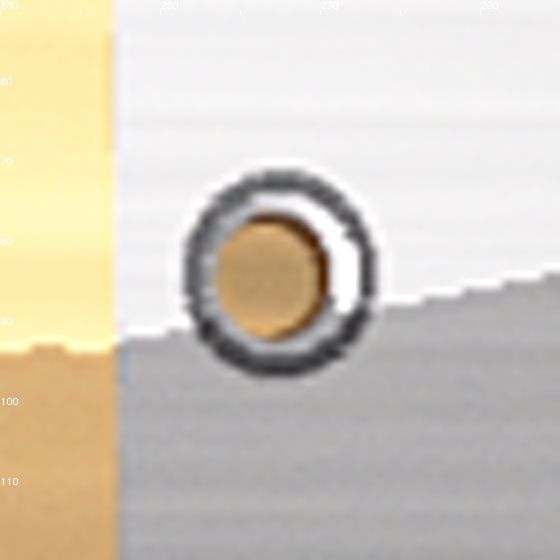

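```bash
python3 -c "
from h import *
c=cams.get_calibration('wrist')
print('pin',onz('wrist',(260.6,88.8),.087,c))
R=cv2.Rodrigues(c['rvec'])[0]
o=np.array([0.48910927,0.2104123,0.36480927]); c2=dict(c); c2['tvec']=-R@o
print('hole',onz('wrist',(265,84),.071,c2))
rel([.5545,-.142,.068])
"
```

```text
pin [ 0.55524092 -0.14313253  0.087     ]
hole [0.497775   0.21144686 0.071     ]
t 8.88 tcp [ 0.5371 -0.2174  0.203 ] gap 0.0513 F [-0.3 -0.1 -0. ] q [-0.52  0.34 -0.04  1.2   0.    1.24]
turn deg [0.03 0.01 0.05] shift cm [ 7.73  0.27 13.49]
```

Request:
{"api": "play_rows", "payload": {
  "series": "60 3 0.2 0 0 0 0;60 4.7 0 0 0 0 0;60 0 0 3 0 0 0;60 0 0 4 0 0 0;60 0 0 3 0 0 0;60 0 0 2 0 0 0;60 0 0 1.3 0 0 0;60 0 0 0 0 0 0"
}}

```text
clock: 9.88
tcp_pos: [0.5533, -0.1429, 0.0691]
orientation: [-0.0, 0.772, 0.636, -0.0]
wrist_force: [0.4, 0.5, -0.4]
finger_gap: 0.0512
```

```bash
python3 -c "
from h import *
cv2.imwrite('pics/w9.png',cams.read_camera('wrist')[:,:,::-1])
rel([.554,-.1425,.070])
cv2.imwrite('pics/s14.png',cams.read_camera('side')[:,:,::-1])
crop('pics/s14.png','pics/s15.png',190,160,100,110,5)
"
```

```text
t 9.93 tcp [ 0.5538 -0.1432  0.0698] gap 0.0511 F [-0.1 -0.5  0.6] q [-0.39  0.42 -0.26  0.89 -0.    1.37]
turn deg [ 0.03  0.01 -0.02] shift cm [ 0.07  0.   -0.02]
```

View pics/w9.png

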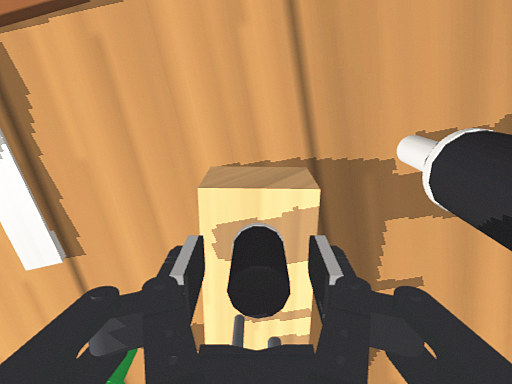

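View pics/s15.png

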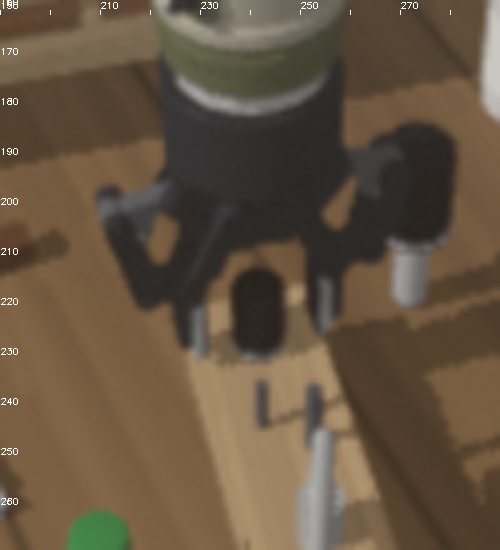

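Request:
{"api": "play_rows", "payload": {
  "series": "10 0 0 0 0 0 0;10 0 0 0 0 0 0;10 0 0 0 0 0 0;10 0 0 0 0 0 0;10 0 0 0 0 0 0;10 0 0 0 0 0 0",
  "newtons": 60
}}

```text
clock: 10.72
tcp_pos: [0.5544, -0.1439, 0.0705]
orientation: [0.001, 0.772, 0.636, 0.001]
wrist_force: [-0.2, 1.4, 5.7]
finger_gap: 0.025
```

```bash
python3 -c "
from h import *
cv2.imwrite('pics/w10.png',cams.read_camera('wrist')[:,:,::-1])
rel([.554,-.1425,.070])
p=get_state()['tcp_pos']
print(proj('wrist',[[p[0],p[1],.087],p]))
crop('pics/w10.png','pics/w11.png',190,170,130,160,4)
"
```

```text
t 10.78 tcp [ 0.5544 -0.1439  0.0705] gap 0.0246 F [-0.8  0.1  5.8] q [-0.39  0.42 -0.26  0.89  0.    1.37]
turn deg [ 0.13  0.02 -0.06] shift cm [ 0.13 -0.07  0.05]
[[255.07729844 294.05142654]
 [255.07375543 270.80962777]]
```

View pics/w11.png

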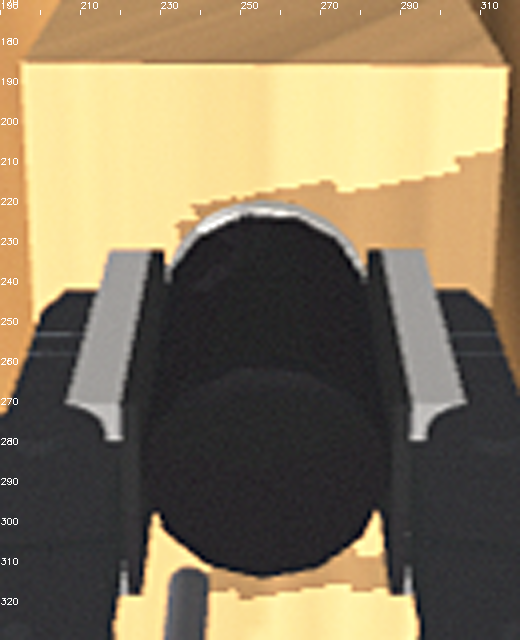

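Request:
{"api": "play_rows", "payload": {
  "series": "10 0 0 -1 0 0 0;10 0 0 -2 0 0 0;10 0 0 -4 0 0 0;10 0 0 -4 0 0 0;10 0 0 -2 0 0 0;10 2.6 -1 0 0 0 0;10 5 -1.8 0 0 0 0;10 5 -1.8 0 0 0 0;10 5 -1.8 0 0 0 0;10 5 -1.8 0 0 0 0;10 5 -1.8 0 0 0 0;10 4 -1.3 0 0 0 0"
}}

```text
clock: 12.28
tcp_pos: [0.5025, 0.1902, 0.1997]
orientation: [0.0, 0.772, 0.636, 0.0]
wrist_force: [0.6, -0.3, -0.4]
finger_gap: 0.0248
```

Request:
{"api": "play_rows", "payload": {
  "series": "10 2 -1 0 0 0 0;10 0 0 0 0 0 0;10 0 0 0 0 0 0;10 0 0 0 0 0 0"
}}

```text
clock: 12.78
tcp_pos: [0.4976, 0.2089, 0.1993]
orientation: [0.0, 0.772, 0.635, -0.0]
wrist_force: [0.1, 0.3, -0.2]
finger_gap: 0.0247
```

```bash
python3 -c "
from h import *
cv2.imwrite('pics/w12.png',cams.read_camera('wrist')[:,:,::-1])
rel([.4975,.2092,.150])
cv2.imwrite('pics/s16.png',cams.read_camera('side')[:,:,::-1])
crop('pics/s16.png','pics/s17.png',120,70,120,110,5)
"
```

```text
t 12.82 tcp [0.4976 0.2089 0.1993] gap 0.0245 F [-0.1 -0.2 -0. ] q [ 0.25  0.27 -0.15  1.16 -0.    2.01]
turn deg [ 0.    0.01 -0.15] shift cm [ 0.03 -0.02  4.93]
```

View pics/w12.png

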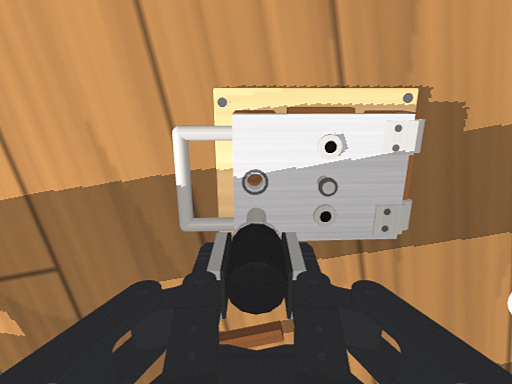

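View pics/s17.png

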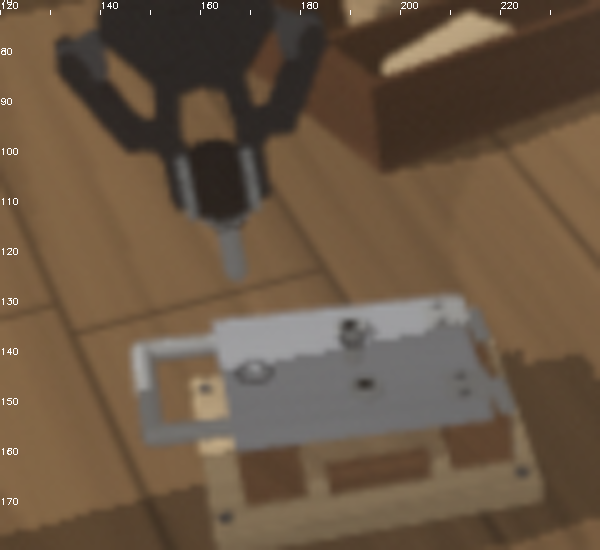

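Request:
{"api": "play_rows", "payload": {
  "series": "10 0 0 2 0 0 0;10 0 0 2 0 0 0;10 0 0 1.4 0 0 0;10 0 0 0.4 0 0 0;10 0 0 0 0 0 0;10 0 0 0 0 0 0"
}}

```text
clock: 13.62
tcp_pos: [0.4979, 0.21, 0.142]
orientation: [0.0, 0.772, 0.636, 0.001]
wrist_force: [0.5, -0.5, -0.4]
finger_gap: 0.0247
```

```bash
python3 -c "
from h import *
cv2.imwrite('pics/w13.png',cams.read_camera('wrist')[:,:,::-1])
rel([.4975,.2092,.140])
cv2.imwrite('pics/s18.png',cams.read_camera('side')[:,:,::-1])
crop('pics/s18.png','pics/s19.png',140,90,70,70,8)
crop('pics/w13.png','pics/w14.png',190,140,140,120,5)
"
```

```text
t 13.68 tcp [0.4978 0.21   0.142 ] gap 0.0249 F [ 0.7  0.1 -1. ] q [ 0.25  0.3  -0.24  1.03 -0.    2.01]
turn deg [ 0.07 -0.03 -0.06] shift cm [-0.08 -0.02  0.2 ]
```

View pics/w14.png

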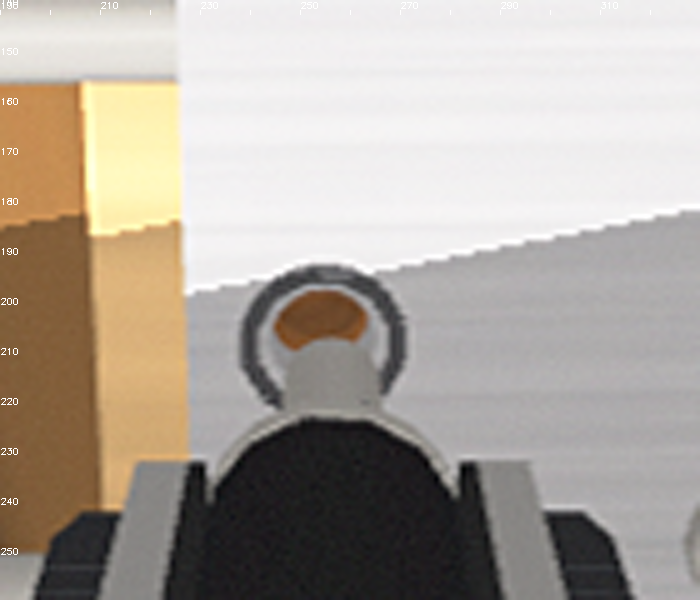

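View pics/s19.png

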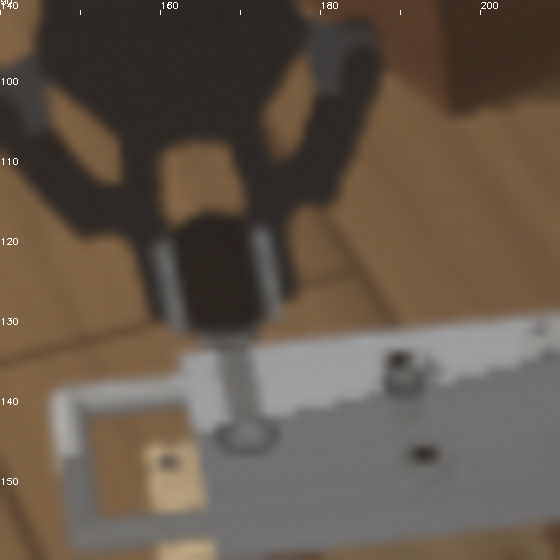

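Request:
{"api": "play_rows", "payload": {
  "series": "10 0 -0.1 0.3 0 0 0;10 0 0 0.3 0 0 0;10 0 0 0.3 0 0 0;10 0 0 0.3 0 0 0;10 0 0 0 0 0 0"
}}

```text
clock: 14.35
tcp_pos: [0.4961, 0.21, 0.1289]
orientation: [-0.0, 0.772, 0.636, -0.0]
wrist_force: [-0.8, 0.6, -0.4]
finger_gap: 0.0247
```

```bash
python3 -c "
from h import *
cv2.imwrite('pics/w15.png',cams.read_camera('wrist')[:,:,::-1])
rel([.4975,.2092,.140])
cv2.imwrite('pics/s20.png',cams.read_camera('side')[:,:,::-1])
crop('pics/s20.png','pics/s21.png',140,90,70,70,8)
crop('pics/w15.png','pics/w16.png',190,140,140,120,5)
"
```

```text
t 14.4 tcp [0.4962 0.21   0.1291] gap 0.0245 F [ 0.  -0.5 -1. ] q [ 0.25  0.31 -0.26  1.   -0.    2.02]
turn deg [-0.02  0.02 -0.06] shift cm [-0.05  0.14 -1.09]
```

View pics/w16.png

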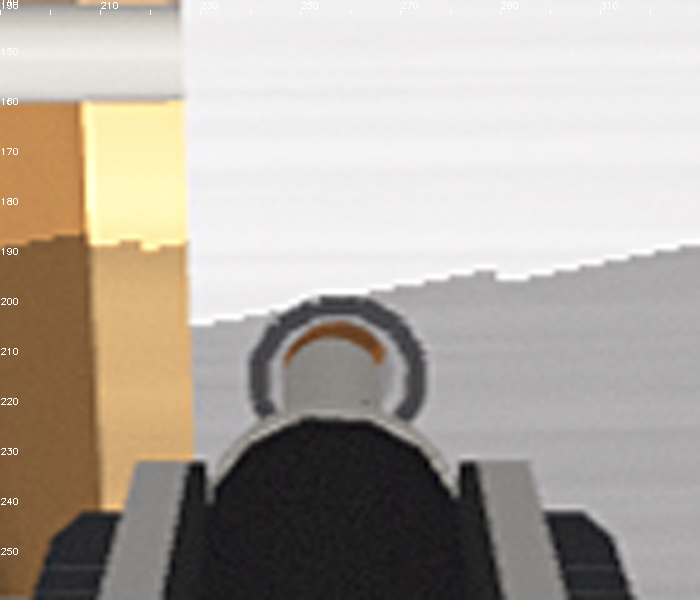

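View pics/s21.png

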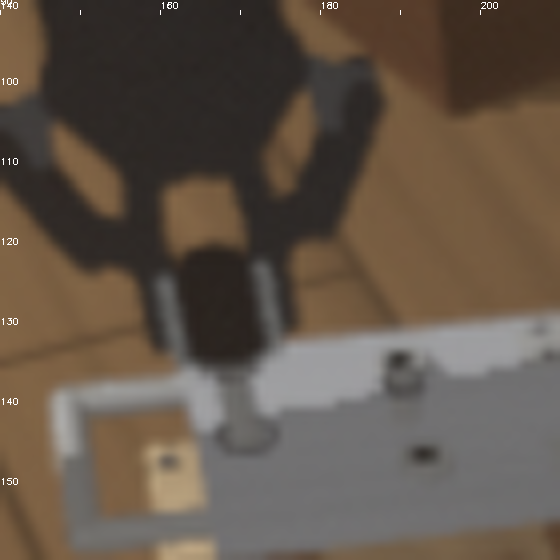

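Request:
{"api": "play_rows", "payload": {
  "series": "10 0 0 0.3 0 0 0;10 0 0 0.3 0 0 0;10 0 0 0.3 0 0 0;10 0 0 0.3 0 0 0;10 0 0 0.3 0 0 0;10 0 0 0 0 0 0"
}}

```text
clock: 15.2
tcp_pos: [0.4961, 0.21, 0.1139]
orientation: [-0.0, 0.772, 0.636, -0.0]
wrist_force: [0.4, 0.1, -0.3]
finger_gap: 0.0246
```

Request:
{"api": "play_rows", "payload": {
  "series": "10 0 0 0.3 0 0 0;10 0 0 0.3 0 0 0;10 0 0 0.3 0 0 0;10 0 0 0.3 0 0 0;10 0 0 0 0 0 0"
}}

```text
clock: 15.82
tcp_pos: [0.4961, 0.2099, 0.1019]
orientation: [-0.0, 0.772, 0.636, -0.0]
wrist_force: [-0.3, -0.6, -1.2]
finger_gap: 0.0246
```

```bash
python3 -c "
from h import *
rel([.4975,.2092,.0895])
cv2.imwrite('pics/s22.png',cams.read_camera('side')[:,:,::-1])
crop('pics/s22.png','pics/s23.png',140,90,90,90,6)
"
```

```text
t 15.82 tcp [0.4961 0.2099 0.1019] gap 0.0246 F [-0.3 -0.6 -1.2] q [ 0.25  0.34 -0.3   0.93 -0.    2.02]
turn deg [-0.03  0.02 -0.06] shift cm [-0.05  0.15  1.24]
```

View pics/s23.png

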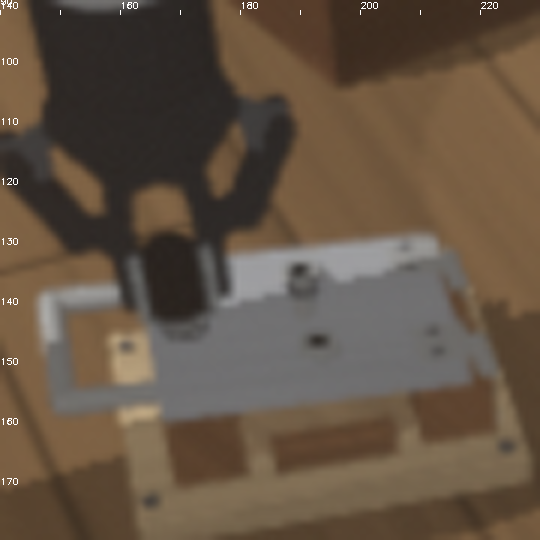

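Tip well into the rail, no side force. I'll press on and watch the force.

Request:
{"api": "play_rows", "payload": {
  "series": "10 0 0 0.3 0 0 0;10 0 0 0.3 0 0 0;10 0 0 0.2 0 0 0;10 0 0 0 0 0 0"
}}

```text
clock: 16.38
tcp_pos: [0.4962, 0.2101, 0.0942]
orientation: [-0.0, 0.772, 0.636, -0.0]
wrist_force: [-1.1, 1.3, 0.8]
finger_gap: 0.0246
```

Request:
{"api": "play_rows", "payload": {
  "series": "10 0 0 0.2 0 0 0;10 0 0 0.1 0 0 0;10 0 0 0.1 0 0 0;10 0 0 0 0 0 0"
}}

```text
clock: 16.88
tcp_pos: [0.4961, 0.2101, 0.0902]
orientation: [-0.0, 0.772, 0.636, -0.0]
wrist_force: [-2.5, 0.2, 3.3]
finger_gap: 0.0247
```

Request:
{"api": "play_rows", "payload": {
  "series": "10 0 0 0.1 0 0 0;10 0 0 0.1 0 0 0;10 0 0 0 0 0 0"
}}

```text
clock: 17.25
tcp_pos: [0.4961, 0.2101, 0.0894]
orientation: [0.0, 0.772, 0.636, 0.0]
wrist_force: [-7.1, 0.6, 13.2]
finger_gap: 0.0246
```

Request:
{"api": "play_rows", "payload": {
  "series": "10 0 0 0.1 0 0 0;10 0 0 0 0 0 0"
}}

```text
clock: 17.5
tcp_pos: [0.4961, 0.2101, 0.0894]
orientation: [0.0, 0.772, 0.636, 0.0]
wrist_force: [-9.5, -0.2, 19.9]
finger_gap: 0.0247
```

Request:
{"api": "play_rows", "payload": {
  "series": "10 0 0 0.1 0 0 0;10 0 0 0 0 0 0"
}}

```text
clock: 17.75
tcp_pos: [0.4961, 0.2102, 0.0893]
orientation: [0.0, 0.772, 0.636, 0.001]
wrist_force: [-11.9, -1.6, 27.0]
finger_gap: 0.0243
```

```bash
python3 -c "
from h import *
rel([.4975,.2092,.0895]); print(get_state()['ft_torque'])
cv2.imwrite('pics/s24.png',cams.read_camera('side')[:,:,::-1])
crop('pics/s24.png','pics/s25.png',140,100,90,90,6)
cv2.imwrite('pics/w17.png',cams.read_camera('wrist')[:,:,::-1])
"
```

```text
t 17.75 tcp [0.4961 0.2102 0.0893] gap 0.0243 F [-11.9  -1.6  27. ] q [ 0.25  0.35 -0.32  0.9  -0.    2.02]
turn deg [ 0.08 -0.03 -0.04] shift cm [-0.07  0.15 -0.02]
[-0.28186472  2.38164636 -0.05616655]
```

View pics/s25.png

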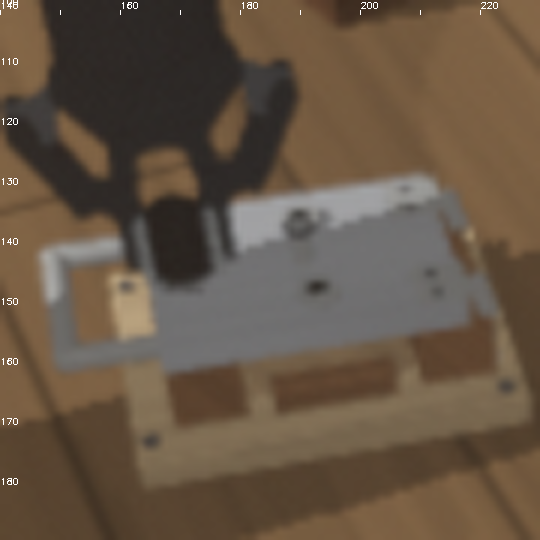

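View pics/w17.png

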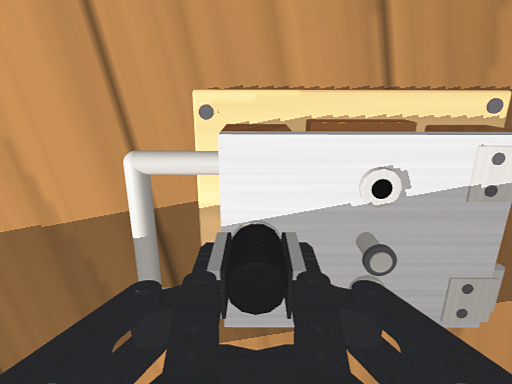

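Request:
{"api": "play_rows", "payload": {
  "series": "10 0 -0.05 0 0 0 0;10 0 0 0 0 0 0;10 0 0 0 0 0 0;10 0 0 0 0 0 0"
}}

```text
clock: 18.35
tcp_pos: [0.4961, 0.2101, 0.0893]
orientation: [0.001, 0.772, 0.636, 0.001]
wrist_force: [-9.5, -1.0, 25.4]
finger_gap: 0.0247
```

```bash
python3 -c "
from h import *
rel([.4975,.2092,.0895]); print(get_state()['ft_torque'])
# stop pin / bystanders check
cv2.imwrite('pics/t7.png',cams.read_camera('top')[:,:,::-1])
cv2.imwrite('pics/s26.png',cams.read_camera('side')[:,:,::-1])
rel([.4975,.2092,.0895])
yaw=-.192; H=np.array([.6268,.1853,.052]); ex=np.array([np.cos(yaw),np.sin(yaw),0]);ey=np.array([-ex[1],ex[0],0])
for th in (0,.03,.06):
  print(th,proj('side',[H-ex*.192*np.cos(th)-ey*.04+[0,0,.192*np.sin(th)+.012]]))
"
```

```text
t 18.35 tcp [0.4961 0.2101 0.0893] gap 0.0247 F [-9.5 -1.  25.4] q [ 0.25  0.35 -0.32  0.9  -0.    2.02]
turn deg [ 0.12 -0.03 -0.05] shift cm [-0.06  0.16 -0.02]
[-0.34899162  2.12105096  0.01942727]
t 18.45 tcp [0.4961 0.2101 0.0893] gap 0.0247 F [-9.9 -1.7 25.5] q [ 0.25  0.35 -0.32  0.9  -0.    2.02]
turn deg [ 0.13 -0.03 -0.05] shift cm [-0.07  0.15 -0.02]
0 [[150.70977191 157.23060966]]
0.03 [[150.33185482 155.61267034]]
0.06 [[150.01517906 153.97238142]]
```

View pics/t7.png

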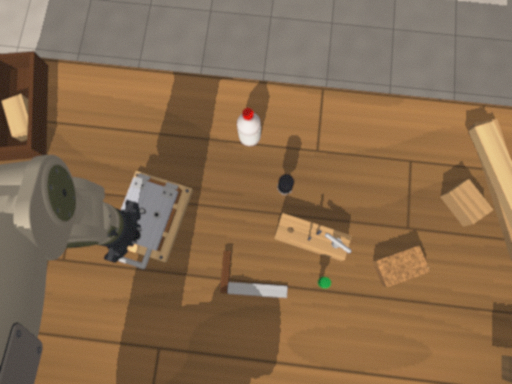

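View pics/s26.png

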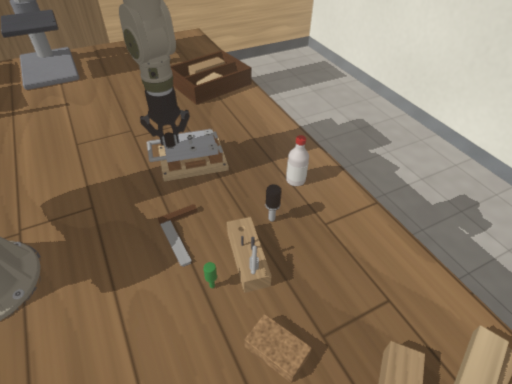

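```bash
python3 -c "
from workcell import workorder
print(workorder.hand_in())"
```

```text
the job is handed in; nothing more can be done
None
```

The jig is ready to drill and I've handed the job in, with the arm still gripping the knob and pressing down. No verdict came back, so this rests on my own checks.

I folded the leaf down by its bow handle and let it rest on the spring foot. Then I took the plain-knob pin from the block and pushed it through the leaf into the rail until it stopped hard.

**Last checks (at 18.4 s of the 54 s allowed):**
- **Pin home:** the tool stopped at 0.0893 m. I had worked out 0.0895 m for fully home, and extra push only raised the force. The tool is upright to within about 0.2°.
- **Leaf shut:** in the side view the leaf looks flush and the knob sits on it. The handle dropped about 3 pixels from its rest position, which matches the leaf closing fully. I could not measure the leaf angle directly.
- **Pressing:** the downward push held steady at about 25 N with the pin gripped.
- **Other things:** the T-handled pin, glue, square, sander and both look-alike pins look unmoved. The blank is mostly hidden under the leaf, so I could not check it.

**Two things that disagreed:**
- **Side force:** about 10 N of sideways force remains on the pin. A half-millimetre shift brought it down only slightly, from 12 N.
- **Cameras:** the top and wrist cameras differed by about 3 mm in x. I lined the pin up using the wrist pictures.

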